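# Stop the infeed belt, cull the crushed mould, reset the stop

### The arm

A 6-joint arm with a two-finger parallel gripper is mounted at the origin on the work surface. World frame = base frame: x ahead of the robot, y to its left, z up, the work surface at z = 0. Lengths are in mm, angles in rad, forces in N, time in s.
With the tool pointing down it reaches from about 350 to 875 mm from the base axis. Payload 4.2 kg.
Tool frame: the origin (TCP) lies on the mounting face of the last link; the fingertips stand 173 mm ahead of it and the grasp point (between the pads) lies 155 mm ahead of it (tcp_to_grasp is the distance from the TCP to the grasp point, in mm); z points along the fingers, y is the direction in which the jaws open and shut (so a half turn about z gives the same grasp; the last joint's range is limited). The gripper opens to 85 mm and grips with 20 to 120 N. Pads are 22 mm wide; open, the fingers measure 114 mm over their backs; the gripper's body (76 mm by 85 mm) begins 54 mm behind the grasp point. The pads swing forward as they close: fully open they stand 13 mm farther back than shut.
Start: joints at [-1.015, 0.385, 0.008, 0, -1.194, -0.259], TCP at [182.805, -597.647, 404.712] pointing down, gripper open.
Joint ranges: [-3.14, 3.14], [-1.21, 2.06], [-1.07, 1.41], [-3.16, 2.05], [-2.99, -0.16], [-3.1, 3.1]. Speed limits (rad/s): [2.79, 2.79, 3.14, 3.14, 3.14, 3.14].

### API

Orientations are given as a unit quaternion [x, y, z, w].
In Python, from bench import * gives the robot as it stands. The module is installed in compiled form; this text tells all that it offers.
- The arm moves only by the tool apply_moves, never from a script. Its arguments are lists of equal length, an entry for each row: "fingers": the closure, from 0 (fully open) to 1 (shut); "dp": the shift along the world's x, y, z in cm, a list of three; "yaw": the turn about the world's z in degrees. A call has 1 to 10 rows; each row is the pose to reach, as a shift and turn from the pose measured when the call began; what a row does not reach only later rows make up. A row lasts 1/10 s, in which the tool goes at most 50 mm and 8.59 degrees, less where a joint would pass 70% of its speed; a pose out of reach is approached as far as the arm can. A call with a gripper value outside its range is refused whole. The fingers move at their own pace and stop on an object; the grip force is fixed at half the most. Time passes only in rows, so rows that repeat a pose let the fingers close. It gives the time, the measured TCP pose, the force and the opening at its end, in the units of the state.
- read_state(): the state, without advancing time (a new reading comes with each control period).
- get_image(name): name is "scene" or "top" or "wrist"; returns a dict with "color" (384x512x3 uint8, blue, green, red), "mtx" (3x3 intrinsics, pixels), "k1" (the pictures are not rectified: a ray, as slopes to the right and down, at radius r is drawn at 1 + k1 r^2 times it, then the intrinsics apply), "camera_from_world" (4x4, takes a point from world to camera coordinates); the wrist camera has in their place "tool_from_camera" (4x4, takes a point from camera to tool coordinates, whose origin is the TCP and whose axes are the flange's). Camera axes: x right, y down, z forward; pixel columns grow to the right and rows downward; lengths in mm; the calibration is good to about 2 mm. A picture is of the moment at which its call begins: read the wrist's pose just before it. There is no depth.
- job_done(): hands the job in, once; it reports no verdict.
The state is a dict: "clock": time; "joints": joint angles; "joint_vel": joint speeds; "joint_efforts": joint torques, N m; "position": TCP position; "ee_rot": TCP orientation; "contact_force": force on the tool from outside, world axes, zero at the start; "wrist_torque": the same for the moment, N m; "gripper_width": finger opening in mm.
Only numpy, scipy, OpenCV 4.12 (cv2) and the standard library are available. Lean on these libraries where they do the work, as an engineer would, in place of code of your own. Each camera call takes 0.05 s, during which the arm holds its last target. There are 200 camera calls.

### The job

One mould in the queue on the depositor's paused infeed belt is crushed out of round. Push the red mushroom emergency stop down until it latches before you reach in, lift the crushed mould off the belt and put it in the red scrap tub, then twist the stop's head clockwise until it springs back up, so that the line is ready to restart. Leave the sound moulds, and the foil dish in front of you, standing where they are.

Things in the scene. Friction and masses are not known exactly. Their poses are not given: they have to be found in the camera images.
- estop (a joint): travel of the red mushroom head of the emergency stop, in m: 0 = fully up (released), 0.009 = pushed to the bottom; latched it rests at about 0.008. Sprung upwards, 3 N at the top; the push rises to 8 N near 0.004, then falls, and it latches only when pushed right home against the stop at the bottom (10 N is enough); it then stays down by itself when let go. Pulling cannot free it
- estop_turn (a joint): turn of the mushroom head about its upright axis, rad, 0 = home, growing CLOCKWISE seen from above, to a stop at 0.96. While latched, a turn to 0.65 or more frees the catch and the spring lifts the head as soon as it is let go; turned less than 0.5, it stays latched. Turning takes under 0.05 N m; a light spring turns it home again in 2 s
- estop_top (a point): centre of the top of the red mushroom head (moves with it). Head: disc 40 mm across, 18 mm thick, upright sides from 2 to 14 mm above its foot, on a black stem (30 mm wide collar, 3 mm high) over a flat yellow disc 64 mm across; foot 13 mm above the yellow disc when up, 4 to 5 mm when latched. White arrows on top show the way it turns. Nothing within 60 mm of its axis stands above the yellow disc
- console: grey control station bolted to the table, 114 mm (its x) by 184 mm (its y), top 85 mm above the table; origin at the centre of its underside. The emergency stop stands on top at y = +42 mm, the flush green start button and a pilot lamp (5 to 8 mm high) at y = -50 mm
- depositor: benchtop pudding depositor with its infeed belt. Origin on the table under the belt's centre line, in the middle of the queue; its y axis runs along the belt towards the filling head. Blue belt 136 mm wide, top 75 mm above the table, side rails 4 mm higher, from y = -0.37 to 0.57 m; guide rods from y = 0.33, filling head and hopper (380 mm high) from y = 0.39. The belt stands still throughout
- crushed_mould: the crushed mould: aluminium pudding mould squeezed to an oval, 46 mm across its own x and 78 mm along its own y at the rim (35 by 57 mm at the foot), rim 40 mm high but beaten down to 25 mm at the +y end; thin walls, open on top, 35 g nominal. Origin at the centre of its underside; stands on the belt in one of five places of a single-file queue about 95 mm apart
- mould_1: sound mould standing on the belt in the same queue: round, open, aluminium, 66 mm across the rim, 50 mm at the foot, 40 mm high; origin at the centre of its underside
- mould_2: sound mould standing on the belt in the same queue: round, open, aluminium, 66 mm across the rim, 50 mm at the foot, 40 mm high; origin at the centre of its underside
- mould_3: sound mould standing on the belt in the same queue: round, open, aluminium, 66 mm across the rim, 50 mm at the foot, 40 mm high; origin at the centre of its underside
- mould_4: sound mould standing on the belt in the same queue: round, open, aluminium, 66 mm across the rim, 50 mm at the foot, 40 mm high; origin at the centre of its underside
- scrap_tub: red open tub fixed on the table, 180 mm (its x) by 170 mm (its y) outside plus an 8 mm lip, walls 4 mm, 65 mm high, floor 4 mm thick; origin at the centre of its underside. Console and tub stand one on each side of the robot, sides change
- foil_dish: empty round foil dish, 116 mm across the rim, 34 mm high, bystander on the table near the robot; origin at the centre of its underside
There are look-alikes about, which are no part of the job. Leave any yellow look-alike of the crushed_mould alone.

How it is judged:
By the outcome, as a careful person would: the job done as asked, in the order asked, and still so for the second after the job is handed in, with the robot touching nothing.
It also fails if it takes over 64 s, if anything falls off the work surface, if the arm or the gripper's body presses on something with over 40 N, if the wrist force passes 120 N, or if a joint passes its speed limit or range.

## Working session

There is one attempt and no reset: what is moved stays moved. The work goes in short steps, Python scripts to look and compute and a tool call to move; the robot and the scene stay as the last step left them, time stands still between calls to the robot, and variables do not carry over. Pictures are saved under pics/ and viewed, about 8 in all and at most 12, crops included, and the job is handed in when it is done.

Besides the shell and the picture viewer there is one more tool, called after "Call:" as a command line: name --pt "numbers of a row" for each row, then --argument value for the rest. apply_moves: Moves the arm, as the interface text tells. Its arguments: {"type":"object","properties":{"fingers":{"type":"array","items":{"type":"number"}},"dp":{"type":"array","items":{"type":"array","items":{"type":"number"}}},"yaw":{"type":"array","items":{"type":"number"}}},"required":["fingers","dp","yaw"]}

```bash
mkdir -p pics; cat > h.py <<'E'
from bench import *
import numpy as np, cv2
from scipy.spatial.transform import Rotation as R
def grab(name):
    s=read_state(); im=get_image(name)
    if name=="wrist":
        T=np.eye(4);T[:3,:3]=R.from_quat(s["ee_rot"]).as_matrix();T[:3,3]=s["position"]
        W=T@np.array(im["tool_from_camera"])
    else: W=np.linalg.inv(np.array(im["camera_from_world"]))
    return im["color"],(np.array(im["mtx"]),im["k1"],W)
def ray(cal,px):
    K,k1,W=cal
    p=cv2.undistortPoints(np.array(px,float).reshape(-1,1,2),K,np.array([k1,0,0,0.])).reshape(-1,2)
    d=np.c_[p,np.ones(len(p))]@W[:3,:3].T
    return W[:3,3],d
def on(cal,px,z):
    o,d=ray(cal,px); return o+d*((z-o[2])/d[:,2])[:,None]
def proj(cal,P):
    K,k1,W=cal; M=np.linalg.inv(W)
    return cv2.projectPoints(np.array(P,float).reshape(-1,1,3),cv2.Rodrigues(M[:3,:3])[0],M[:3,3],K,np.array([k1,0,0,0.]))[0].reshape(-1,2)
E
cat > a.py <<'E'
from h import *
import pickle
d={}
for n in("scene","top","wrist"):
    d[n]=grab(n); 
pickle.dump(d,open("d0.pkl","wb"))
for n in("scene","top"): cv2.imwrite(f"pics/{n}0.png",cv2.resize(d[n][0],(800,600),interpolation=cv2.INTER_CUBIC))
s=read_state();print(s)
for n in d: print(n,d[n][1])
E
python3 a.py
```

```text
{'clock': 0.15, 'joints': array([-1.01540307e+00,  3.85371259e-01,  6.94888192e-03, -3.79463271e-04,
       -1.19399239e+00, -2.58593881e-01]), 'joint_vel': array([ 4.24359481e-04, -1.28659489e-03,  2.71526139e-03,  5.14197701e-04,
       -1.41152614e-03,  3.19897859e-05]), 'joint_efforts': array([-3.70779762e-04, -3.92677259e+01,  1.88582647e+01,  4.18863729e+00,
       -3.41135623e-03, -4.82992036e-06]), 'position': array([ 182.77473872, -597.51948891,  403.87736964]), 'ee_rot': array([-1.47786361e-01,  9.89018961e-01,  8.12934776e-04, -1.58372570e-04]), 'contact_force': array([ 0.08437888,  0.51509083, -0.53916905]), 'wrist_torque': array([-0.00514957, -0.00424882,  0.04521343]), 'gripper_width': 85.35173137185382}
scene (array([[408.82723026,   0.        , 267.7661042 ],
       [  0.        , 408.82723026, 190.5707636 ],
       [  0.        ,   0.        ,   1.        ]]), 0.046682703477638116, array([[-5.99477450e-01,  6.93217548e-01, -4.00095261e-01,
         9.25387244e+02],
       [ 8.00368937e-01,  5.15425953e-01, -3.06179117e-01,
         3.43208998e+02],
       [-6.0292558
[... 505 characters left out ...]
,
       [ 1.84898666e-02, -7.07195696e-02, -9.97324855e-01,
         1.45550995e+03],
       [ 0.00000000e+00,  0.00000000e+00,  0.00000000e+00,
         1.00000000e+00]]))
wrist (array([[315.43755124,   0.        , 251.50417484],
       [  0.        , 315.43755124, 187.76894702],
       [  0.        ,   0.        ,   1.        ]]), -0.002334078959027784, array([[-2.92856977e-01,  9.10184061e-01,  2.92915971e-01,
         1.07535207e+02],
       [ 9.56151137e-01,  2.77772165e-01,  9.28311787e-02,
        -6.22024498e+02],
       [ 3.12955583e-03,  3.07258197e-01, -9.51621041e-01,
         3.73174578e+02],
       [ 0.00000000e+00,  0.00000000e+00,  0.00000000e+00,
         1.00000000e+00]]))
```

View pics/top0.png

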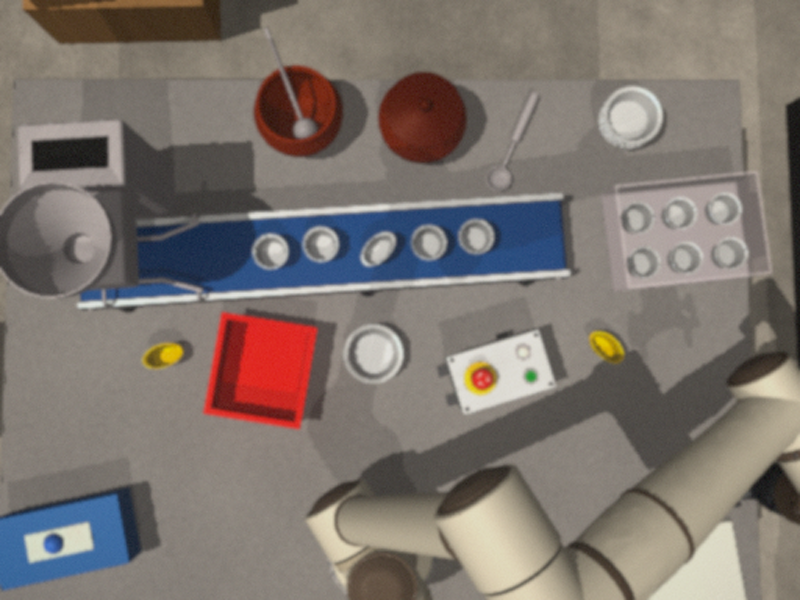

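View pics/scene0.png

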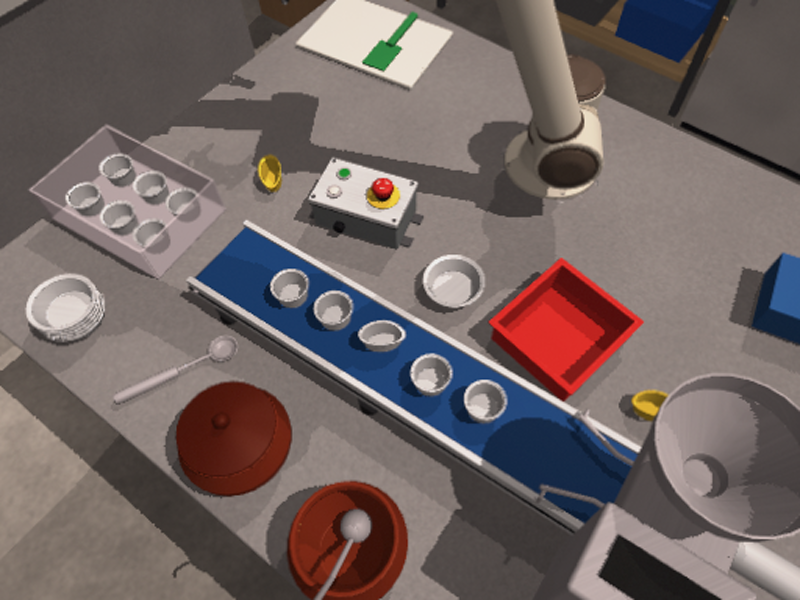

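The top view shows the queue of five on the blue belt. The third, at (378,248), is an oval silver mould. The moulds at (271,251), (321,244), (429,242) and (477,237) are round. Yellow ovals at (163,355) and (606,346) are look-alikes off the belt. The e-stop is at (482,378), the tub at (262,370), and the dish at (374,353). The scene view agrees: oval at (382,335), e-stop at (382,188).

```bash
cat > b.py <<'E'
from h import *
import pickle
d=pickle.load(open("d0.pkl","rb"))
def tri(ps):
    A=np.zeros((3,3));b=np.zeros(3)
    for n,p in ps:
        o,v=ray(d[n][1],[p]);v=v[0]/np.linalg.norm(v[0]);M=np.eye(3)-np.outer(v,v);A+=M;b+=M@o
    return np.linalg.solve(A,b)
k=.64
def redblob(n,c,r=22):
    im=d[n][0];h=cv2.cvtColor(im,cv2.COLOR_BGR2HSV)
    m=((h[...,0]<6)|(h[...,0]>174))&(h[...,1]>140)&(h[...,2]>90)
    w=np.zeros(m.shape,np.uint8);cv2.circle(w,(int(c[0]),int(c[1])),r,1,-1);m=(m&(w>0)).astype(np.uint8)
    M=cv2.moments(m,True);return (M["m10"]/M["m00"],M["m01"]/M["m00"]),M["m00"]
pt,a=redblob("top",(482*k,378*k));ps,a2=redblob("scene",(382*k,188*k))
print("estop",pt,a,ps,a2,tri([("top",pt),("scene",ps)]))
# console corners z=85
c=[(447,356),(540,330),(555,382),(463,413)];print("console",on(d["top"][1],np.array(c)*k,85).round())
# tub lip z=65
t=[(221,313),(318,323),(300,428),(205,414)];T=on(d["top"][1],np.array(t)*k,65);print("tub",T.round(),T.mean(0).round())
# silver on belt
im=d["top"][0];h=cv2.cvtColor(im,cv2.COLOR_BGR2HSV)
blue=((h[...,0]>95)&(h[...,0]<130)&(h[...,1]>130))
for x,y in [(271,251),(321,244),(378,248),(429,242),(477,237)]:
    w=np.zeros(blue.shape,np.uint8);cv2.circle(w,(int(x*k),int(y*k)),17,1,-1)
    m=((~blue)&(w>0)).astype(np.uint8);cs,_=cv2.findContours(m,0,1);C=max(cs,key=cv2.contourArea)
    P=on(d["top"][1],C.reshape(-1,2),115)[:,:2].astype(np.float32);(cx,cy),(e1,e2),an=cv2.minAreaRect(P)
    e=cv2.fitEllipse(P);print((x,y),np.round(e[0]),np.round(e[1]),round(e[2]))
cv2.imwrite("pics/crop.png",np.hstack([cv2.resize(d["top"][0][120:200,150:330],None,fx=4.4,fy=4.4)[:, :]]))
E
python3 b.py
```

```text
estop (308.3529411764706, 241.94117647058823) 102.0 (244.6637168141593, 119.52212389380531) 113.0 [ 338.12017908 -188.60854048  108.52620056]
console [[ 379. -126.   85.]
 [ 427. -304.   85.]
 [ 329. -330.   85.]
 [ 272. -155.   85.]]
tub [[463. 304.  65.]
 [443. 119.  65.]
 [244. 152.  65.]
 [272. 332.  65.]] [355. 227.  65.]
(271, 251) [577. 203.] [72. 77.] 173
(321, 244) [590. 110.] [72. 76.] 4
(378, 248) [581.   1.] [56. 89.] 37
(429, 242) [592. -94.] [70. 79.] 174
(477, 237) [ 603. -182.] [71. 78.] 6
```

View pics/crop.png

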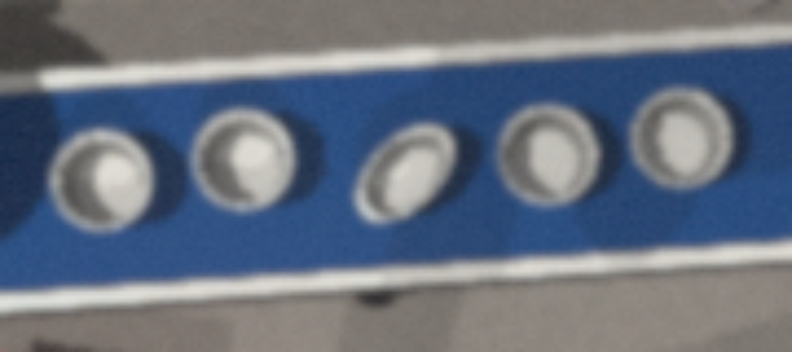

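The enlarged crop confirms that only the middle piece at (405,172) is a silver oval on the belt, and the other four are round. Next I go above the e-stop.

Call:
apply_moves --fingers '[1,1,1,1,1,1,1,1,1,1]' --pt "15.5 40.9 -2" --pt "15.5 40.9 -2" --pt "15.5 40.9 -2" --pt "15.5 40.9 -2" --pt "15.5 40.9 -2" --pt "15.5 40.9 -2" --pt "15.5 40.9 -2" --pt "15.5 40.9 -2" --pt "15.5 40.9 -2" --pt "15.5 40.9 -2" --yaw '[0,0,0,0,0,0,0,0,0,0]'

```text
clock: 1.15
position: [338.6, -185.5, 383.9]
ee_rot: [-0.151, 0.988, 0.001, 0.0]
contact_force: [-0.2, 0.5, -0.7]
gripper_width: 0.0
```

```bash
cat > c.py <<'E'
from h import *
import sys
s=read_state();im,cal=grab("wrist")
h=cv2.cvtColor(im,cv2.COLOR_BGR2HSV)
p=s["position"];print(s["clock"],p,s["joints"][[0,5]],s["gripper_width"],s["contact_force"])
red=(((h[...,0]<6)|(h[...,0]>174))&(h[...,1]>140)&(h[...,2]>70)).astype(np.uint8)
red=cv2.morphologyEx(red,cv2.MORPH_CLOSE,np.ones((9,9)))
yel=((h[...,0]>18)&(h[...,0]<35)&(h[...,1]>120)).astype(np.uint8)
for nm,m,zs in(("red",red,(112,116,120)),("yel",yel|red,(85,88))):
    cs,_=cv2.findContours(m,0,1)
    for C in sorted(cs,key=cv2.contourArea)[-2:]:
        if len(C)<10: continue
        for z in zs:
            P=on(cal,C.reshape(-1,2),z)[:,:2].astype(np.float32);e=cv2.minEnclosingCircle(P);f=cv2.fitEllipse(P)
            print(nm,z,cv2.boundingRect(C),np.round(e[0],1),round(2*e[1],1),np.round(f[0],1),np.round(f[1],1))
cv2.imwrite(f"pics/{sys.argv[1]}.png",im)
E
python3 c.py w1
```

```text
1.15 [ 338.60494097 -185.46615319  383.94619852] [-0.07506313 -1.19091716] 0.02128868826221125 [-0.2251565   0.46764584 -0.68769706]
red 112 (224, 161, 50, 50) [ 337.5 -189.1] 41.6 [ 337.4 -188.9] [39.1 40. ]
red 116 (224, 161, 50, 50) [ 336.2 -189.5] 40.9 [ 336.2 -189.2] [38.4 39.4]
red 120 (224, 161, 50, 50) [ 335.  -189.8] 40.2 [ 335.  -189.6] [37.8 38.7]
red 112 (460, 231, 52, 113) [361.1  66.7] 122.4 [366.2  51.1] [ 44.5 118. ]
red 116 (460, 231, 52, 113) [359.5  62.1] 120.4 [364.5  46.7] [ 43.8 116.1]
red 120 (460, 231, 52, 113) [357.9  57.5] 118.4 [362.8  42.4] [ 43.  114.1]
yel 85 (460, 231, 52, 113) [372.   97.7] 136.1 [377.7  80.3] [ 49.5 131.2]
yel 88 (460, 231, 52, 113) [370.8  94.2] 134.6 [376.5  77.1] [ 48.9 129.8]
yel 85 (213, 143, 72, 68) [ 338.4 -188.5] 64.1 [ 337.5 -188.7] [60.7 61.8]
yel 88 (213, 143, 72, 68) [ 337.6 -188.8] 63.4 [ 336.7 -189. ] [60.  61.1]
```

View pics/w1.png

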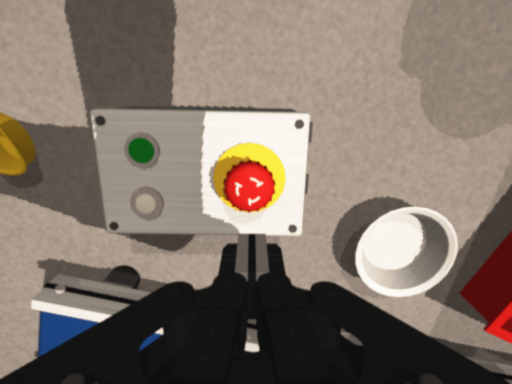

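Wrist view: the e-stop head is at (248,187), measured at about (337,-189), and the dish is clear at (407,250). Descending to just above the head.

Call:
apply_moves --fingers '[1,1,1,1,1]' --pt "-0.15 -0.35 -4" --pt "-0.15 -0.35 -7" --pt "-0.15 -0.35 -8.6" --pt "-0.15 -0.35 -8.8" --pt "-0.15 -0.35 -8.8" --yaw '[0,0,0,0,0]'

```text
clock: 1.7
position: [336.7, -191.0, 296.0]
ee_rot: [-0.15, 0.989, 0.001, -0.0]
contact_force: [-0.5, 0.9, 0.5]
gripper_width: -0.1
```

Call:
apply_moves --fingers '[1,1,1,1]' --pt "0 0 -0.3" --pt "0 0 -0.6" --pt "0 0 -0.8" --pt "0 0 -0.8" --yaw '[0,0,0,0]'

```text
clock: 2.1
position: [337.3, -191.3, 289.1]
ee_rot: [-0.15, 0.989, 0.0, 0.001]
contact_force: [-0.7, -1.9, 5.9]
gripper_width: -0.0
```

Call:
apply_moves --fingers '[1,1,1,1]' --pt "0 0.1 -0.3" --pt "0 0.1 -0.5" --pt "0 0.1 -0.6" --pt "0 0.1 -0.6" --yaw '[0,0,0,0]'

```text
clock: 2.5
position: [337.5, -190.7, 284.2]
ee_rot: [-0.151, 0.989, -0.001, 0.001]
contact_force: [-1.6, -2.0, 6.8]
gripper_width: -0.2
```

Call:
apply_moves --fingers '[1,1,1,1]' --pt "0 0 -0.3" --pt "0 0 -0.5" --pt "0 0 -0.6" --pt "0 0 -0.6" --yaw '[0,0,0,0]'

```text
clock: 2.9
position: [337.9, -190.9, 282.8]
ee_rot: [-0.152, 0.988, -0.002, 0.001]
contact_force: [-12.0, 8.1, 40.7]
gripper_width: 0.0
```

The force jumped to 41 N at the bottom stop. Now retreating and checking the latch.

Call:
apply_moves --fingers '[1,1,1,0,0]' --pt "0 0 2" --pt "0 0 6" --pt "0 0 10" --pt "0 0 10" --pt "0 0 10" --yaw '[0,0,0,0,0]'

```text
clock: 3.4
position: [337.6, -190.8, 383.7]
ee_rot: [-0.152, 0.988, -0.002, 0.003]
contact_force: [-0.6, 0.7, -0.8]
gripper_width: 28.2
```

```bash
python3 c.py w2 | grep -v yel; cat > t.py <<'E'
from h import *
P=[]
for n,c in(("top",(308,242)),("scene",(245,119.5))):
    im,cal=grab(n);h=cv2.cvtColor(im,cv2.COLOR_BGR2HSV)
    m=(((h[...,0]<6)|(h[...,0]>174))&(h[...,1]>140)&(h[...,2]>90)).astype(np.uint8)
    w=np.zeros_like(m);cv2.circle(w,(int(c[0]),int(c[1])),20,1,-1);M=cv2.moments(m*w,True)
    print(n,M["m00"],M["m10"]/max(M["m00"],1),M["m01"]/max(M["m00"],1))
E
python3 t.py
```

```text
3.4 [ 337.6270041  -190.82061366  383.69300014] [-0.08885351 -1.17880227] 28.246063372683107 [-0.58515846  0.71950855 -0.81940214]
red 112 (234, 161, 48, 48) [ 335.  -189.4] 39.7 [ 334.8 -189.3] [37.6 38.6]
red 116 (234, 161, 48, 48) [ 333.8 -189.9] 39.1 [ 333.6 -189.7] [37.  37.9]
red 120 (234, 161, 48, 48) [ 332.6 -190.3] 38.4 [ 332.4 -190.2] [36.3 37.3]
red 112 (466, 240, 46, 102) [363.6  60. ] 110.8 [367.3  46.3] [ 38.3 107. ]
red 116 (466, 240, 46, 102) [361.9  55.4] 109.0 [365.5  41.9] [ 37.7 105.2]
red 120 (466, 240, 46, 102) [360.2  50.9] 107.1 [363.8  37.5] [ 37.1 103.5]
top 0.0 0.0 0.0
scene 114.0 245.0438596491228 121.35964912280701
```

The stop is latched: the head sits 1.8 px lower in the scene view and looks smaller from above. Moving over the crushed mould.

Call:
apply_moves --fingers '[0,0,0,0,0,0,0,0,0,0]' --pt "24.3 19.2 0" --pt "24.3 19.2 0" --pt "24.3 19.2 0" --pt "24.3 19.2 0" --pt "24.3 19.2 0" --pt "24.3 19.2 0" --pt "24.3 19.2 0" --pt "24.3 19.2 0" --pt "24.3 19.2 0" --pt "24.3 19.2 0" --yaw '[80,80,80,80,80,80,80,80,80,80]'

```text
clock: 4.55
position: [580.6, 1.4, 379.4]
ee_rot: [0.753, -0.658, -0.0, 0.001]
contact_force: [0.0, -0.2, -0.7]
gripper_width: 85.3
```

Call:
apply_moves --fingers '[0,0,0,0,0]' --pt "0 0 0" --pt "0 0 0" --pt "0 0 0" --pt "0 0 0" --pt "0 0 0" --yaw '[30,30,30,30,30]'

```text
clock: 5.05
position: [580.6, 1.5, 377.5]
ee_rot: [0.898, -0.441, -0.001, 0.002]
contact_force: [-0.1, 0.1, -0.8]
gripper_width: 85.5
```

```bash
cat > m.py <<'E'
from h import *
import sys
s=read_state();im,cal=grab("wrist")
h=cv2.cvtColor(im,cv2.COLOR_BGR2HSV)
Rm=R.from_quat(s["ee_rot"]).as_matrix()
print(s["clock"],s["position"],"jaw",np.degrees(np.arctan2(Rm[1,1],Rm[0,1])),s["joints"][[0,5]],s["gripper_width"])
blue=((h[...,0]>95)&(h[...,0]<130)&(h[...,1]>110))
m=(~blue).astype(np.uint8)
m=cv2.morphologyEx(m,cv2.MORPH_OPEN,np.ones((3,3)))
n,l,st,ce=cv2.connectedComponentsWithStats(m)
for i in range(1,n):
    if st[i,4]<400: continue
    cs,_=cv2.findContours((l==i).astype(np.uint8),0,1);C=max(cs,key=cv2.contourArea)
    P=on(cal,C.reshape(-1,2),113)[:,:2].astype(np.float32);f=cv2.fitEllipse(P)
    print(st[i],np.round(f[0],1),np.round(f[1],1),round(f[2]))
cv2.imwrite(f"pics/{sys.argv[1]}.png",im)
E
python3 m.py m1
```

```text
5.05 [580.57920441   1.48146696 377.50906277] jaw -142.33139708579324 [0.28167704 0.3751085 ] 85.53320432418673
[     0      0    512    384 142070] [541.6  26.1] [366.2 494.9] 123
[348   0  76  15 869] [ 589. -156.] [ 8.6 54. ] 128
[ 269   32   96  100 7532] [592.4 -91.9] [66.5 66.8] 89
[ 217  145   60   88 4227] [582.6   1.8] [46.6 72.6] 43
```

View pics/m1.png

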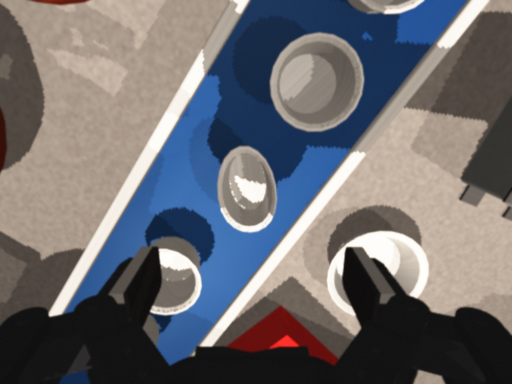

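Wrist view: the oval mould at (247,190), minor axis about 43° in the world, with a round neighbour at (316,82) and another at (172,280). I'll add 5° of yaw, then descend with the fingers open.

Call:
apply_moves --fingers '[0,0,0,0,0,0]' --pt "0.2 0.05 -3" --pt "0.2 0.05 -7" --pt "0.2 0.05 -10.5" --pt "0.2 0.05 -12" --pt "0.2 0.05 -12.2" --pt "0.2 0.05 -12.2" --yaw '[5,5,5,5,5,5]'

```text
clock: 5.7
position: [582.8, 2.0, 255.4]
ee_rot: [0.915, -0.402, -0.001, 0.002]
contact_force: [-0.1, -0.4, 0.6]
gripper_width: 85.2
```

Call:
apply_moves --fingers '[0.2,0.4,0.6,0.8,0.8,0.8,0.8,0.8]' --pt "0 0 0" --pt "0 0 0" --pt "0 0 0" --pt "0 0 0" --pt "0 0 0" --pt "0 0 0" --pt "0 0 0" --pt "0 0 0" --yaw '[0,0,0,0,0,0,0,0]'

```text
clock: 6.5
position: [583.3, 2.1, 256.9]
ee_rot: [0.916, -0.402, -0.0, 0.002]
contact_force: [-1.7, 0.5, 5.4]
gripper_width: 42.4
```

Call:
apply_moves --fingers '[0.8,0.8,0.8,0.8,0.8,0.8,0.8,0.8]' --pt "0 0 0.5" --pt "0 0 1.5" --pt "0 0 3" --pt "0 0 5" --pt "0 0 8" --pt "0 0 10" --pt "0 0 10" --pt "0 0 10" --yaw '[0,0,0,0,0,0,0,0]'

```text
clock: 7.3
position: [582.9, 2.0, 357.0]
ee_rot: [0.916, -0.402, -0.0, 0.001]
contact_force: [0.4, 0.7, -0.1]
gripper_width: 42.7
```

```bash
python3 m.py m2
```

```text
7.3 [582.88283058   2.04934137 357.04808891] jaw -137.4440549250279 [0.28165192 0.45998699] 42.65402738468927
[     0      0    512    384 141041] [551.1  27.3] [340.5 446.9] 128
[ 372    0  104   26 2004] [ 589.2 -159.5] [13.8 68. ] 132
[ 285   37  104  108 8802] [592.2 -91.9] [66.5 66.8] 83
```

View pics/m2.png

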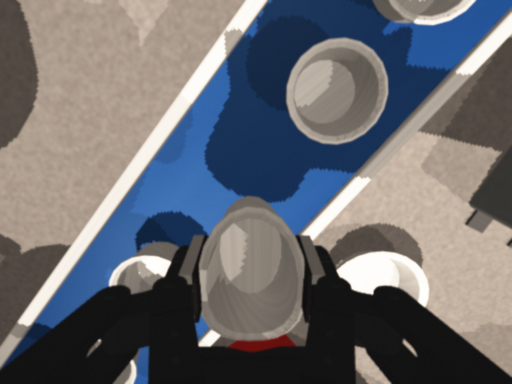

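The view shows the mould held squarely between the pads at (252,270), with the neighbours still standing. Taking it over the tub.

Call:
apply_moves --fingers '[0.8,0.8,0.8,0.8,0.8,0.8,0.8,0.8,0.8,0.8]' --pt "-2 2 0" --pt "-5 5 0" --pt "-8.5 8.5 0" --pt "-12 12 0" --pt "-15.5 15.5 0" --pt "-19 19 0" --pt "-21.5 21.5 0" --pt "-22.8 22.5 0" --pt "-22.8 22.5 0" --pt "-22.8 22.5 0" --yaw '[0,0,0,0,0,0,0,0,0,0]'

```text
clock: 8.35
position: [354.6, 227.0, 355.4]
ee_rot: [0.916, -0.402, -0.001, 0.003]
contact_force: [0.8, 0.7, -0.2]
gripper_width: 42.1
```

```bash
cat > s.py <<'E'
from h import *
import sys
s=read_state();print(s["clock"],s["position"],s["joints"].round(2),s["gripper_width"])
for n in sys.argv[2:]:
    im,_=grab(n);cv2.imwrite(f"pics/{n}{sys.argv[1]}.png",im)
E
python3 s.py 3 wrist
```

```text
8.35 [354.56173414 226.96805369 355.386283  ] [ 0.96  0.08 -0.53 -0.   -0.96 -0.21] 42.13111965106849
```

View pics/wrist3.png

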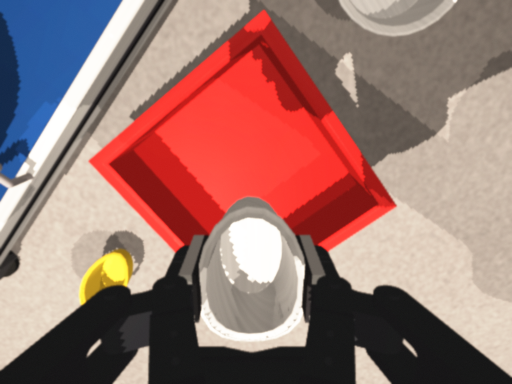

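The tub's corners at (265,12), (92,160) and (395,205) put its centre near (243,183), under the tool axis. Lowering and releasing.

Call:
apply_moves --fingers '[0.8,0.8,0.8,0.8,0.8,0.8,0.8]' --pt "0 0 -4" --pt "0 0 -8" --pt "0 0 -12" --pt "0 0 -15" --pt "0 0 -16.2" --pt "0 0 -16.2" --pt "0 0 -16.2" --yaw '[0,0,0,0,0,0,0]'

```text
clock: 9.1
position: [355.7, 226.5, 193.4]
ee_rot: [0.915, -0.403, -0.001, 0.003]
contact_force: [-0.3, -0.4, -0.1]
gripper_width: 42.3
```

Call:
apply_moves --fingers '[0.4,0.2,0,0,0,0,0]' --pt "0 0 0" --pt "0 0 0" --pt "0 0 0" --pt "0 0 0" --pt "0 0 0" --pt "0 0 0" --pt "0 0 0" --yaw '[0,0,0,0,0,0,0]'

```text
clock: 9.8
position: [355.7, 226.5, 193.5]
ee_rot: [0.915, -0.403, -0.001, 0.003]
contact_force: [0.2, -0.7, -0.3]
gripper_width: 85.3
```

Call:
apply_moves --fingers '[0,0,0,0,0,0]' --pt "0 0 3" --pt "0 0 7" --pt "0 0 11" --pt "0 0 15" --pt "0 0 19" --pt "0 0 19" --yaw '[0,0,0,0,0,0]'

```text
clock: 10.4
position: [356.5, 227.3, 389.0]
ee_rot: [0.915, -0.402, 0.001, -0.003]
contact_force: [1.1, 0.1, 0.4]
gripper_width: 85.5
```

```bash
python3 s.py 4 wrist
```

```text
10.4 [356.46562294 227.34855258 388.97807969] [ 0.96  0.05 -0.48  0.   -1.04 -0.21] 85.52126637927495
```

View pics/wrist4.png

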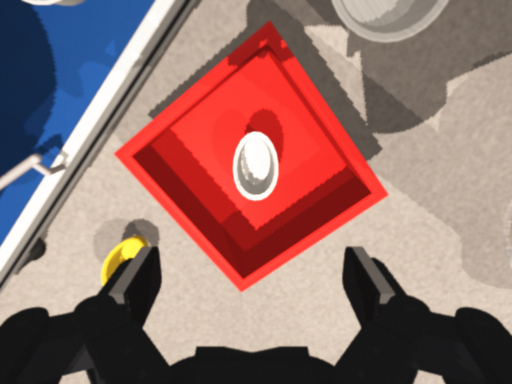

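The mould stands in the middle of the tub at (256,166). Going back to the e-stop on a path that stays outside the minimum radius.

Call:
apply_moves --fingers '[0,0,0,0,0,0,0,0,0,0]' --pt "3 -4 0" --pt "6 -8 0" --pt "8 -12.5 0" --pt "8 -17 0" --pt "8 -21.5 0" --pt "8 -26 0" --pt "6 -30 0" --pt "4 -34 0" --pt "1 -38 -1" --pt "-1.95 -41.5 -1" --yaw '[0,0,0,0,0,0,0,0,0,0]'

```text
clock: 11.45
position: [334.3, -189.4, 373.6]
ee_rot: [0.915, -0.403, -0.003, 0.0]
contact_force: [0.3, -0.9, -0.2]
gripper_width: 85.5
```

Call:
apply_moves --fingers '[0,0]' --pt "0 0 0" --pt "0 0 0" --yaw '[0,0]'

```text
clock: 11.65
position: [333.1, -190.1, 372.3]
ee_rot: [0.915, -0.404, -0.004, 0.0]
contact_force: [0.9, 0.3, 0.2]
gripper_width: 85.3
```

```bash
sed -i 's/(112,116,120)/(105,110)/' c.py; python3 c.py w5; python3 t.py
```

```text
11.65 [ 333.13085085 -190.08205367  372.27177286] [-0.08951561  0.8289567 ] 85.3033525347075 [0.91250621 0.34612376 0.17458505]
red 105 (0, 292, 42, 32) [409.9  37.1] 46.9 [411.9  30.8] [16.4 50.6]
red 110 (0, 292, 42, 32) [409.4  31. ] 45.9 [411.4  24.9] [16.1 49.5]
red 105 (217, 160, 51, 51) [ 339.  -188.8] 41.5 [ 338.9 -188.8] [38.7 40.3]
red 110 (217, 160, 51, 51) [ 340. -190.] 40.6 [ 339.9 -190.1] [37.8 39.5]
yel 85 (0, 292, 42, 32) [411.9  61.4] 50.8 [414.1  54.6] [17.8 54.8]
yel 88 (0, 292, 42, 32) [411.6  57.8] 50.2 [413.8  51. ] [17.6 54.2]
yel 85 (206, 143, 74, 72) [ 338.1 -187.9] 64.0 [ 338.2 -187.8] [62.5 63.1]
yel 88 (206, 143, 74, 72) [ 338.7 -188.6] 63.3 [ 338.8 -188.5] [61.7 62.3]
top 0.0 0.0 0.0
scene 114.0 245.0438596491228 121.35964912280701
```

Still latched, with the head at about (338,-189). Descending around it.

Call:
apply_moves --fingers '[0,0,0,0,0,0]' --pt "0.5 0.1 -3" --pt "0.5 0.1 -7" --pt "0.5 0.1 -10" --pt "0.5 0.1 -10.9" --pt "0.5 0.1 -10.9" --pt "0.5 0.1 -10.9" --yaw '[0,0,0,0,0,0]'

```text
clock: 12.4
position: [341.1, -187.6, 265.2]
ee_rot: [0.916, -0.402, -0.002, 0.0]
contact_force: [-0.3, 0.3, 0.5]
gripper_width: 85.6
```

Call:
apply_moves --fingers '[0,0,0.3,0.4,0.5,0.7,0.7,0.7,0.7]' --pt "-0.3 -0.15 -0.3" --pt "-0.3 -0.15 -0.3" --pt "-0.3 -0.15 -0.3" --pt "-0.3 -0.15 -0.3" --pt "-0.3 -0.15 -0.3" --pt "-0.3 -0.15 -0.3" --pt "-0.3 -0.15 -0.3" --pt "-0.3 -0.15 -0.3" --pt "-0.3 -0.15 -0.3" --yaw '[0,0,0,0,0,0,0,0,0]'

```text
clock: 13.3
position: [339.3, -188.8, 263.1]
ee_rot: [0.916, -0.402, -0.001, -0.001]
contact_force: [1.1, 5.1, 4.7]
gripper_width: 37.8
```

Call:
apply_moves --fingers '[0.7,0.7,0.7,0.7,0.7,0.7,0.7,0.7,0.7]' --pt "0 0 0" --pt "0 0 0" --pt "0 0 0" --pt "0 0 0" --pt "0 0 0" --pt "0 0 0" --pt "0 0 0" --pt "0 0 0" --pt "0 0 0" --yaw '[-7,-14,-21,-28,-35,-42,-48,-48,-48]'

```text
clock: 14.2
position: [338.4, -188.9, 263.3]
ee_rot: [-0.673, 0.739, 0.001, -0.0]
contact_force: [-3.6, -0.7, 6.4]
gripper_width: 37.6
```

Turned 48° (0.83 rad). Letting go and retreating.

Call:
apply_moves --fingers '[0,0,0,0,0,0,0,0,0,0]' --pt "0 0 0" --pt "0 0 0" --pt "0 0 0" --pt "0 0 0" --pt "0 0 0" --pt "0 0 1" --pt "0 0 4" --pt "0 0 8" --pt "0 0 12" --pt "0 0 12" --yaw '[0,0,0,0,0,0,0,0,0,0]'

```text
clock: 15.2
position: [339.7, -189.2, 388.4]
ee_rot: [-0.674, 0.739, -0.004, 0.003]
contact_force: [1.3, 0.6, -0.1]
gripper_width: 85.3
```

Call:
apply_moves --fingers '[0,0,0,0,0,0,0,0,0,0]' --pt "0 -2 2" --pt "0 -5 4" --pt "0 -10 4" --pt "0 -15 4" --pt "0 -20 4" --pt "0 -20 4" --pt "0 -20 4" --pt "0 -20 4" --pt "0 -20 4" --pt "0 -20 4" --yaw '[0,0,0,0,0,0,0,0,0,0]'

```text
clock: 16.2
position: [339.9, -388.2, 428.9]
ee_rot: [-0.674, 0.738, -0.004, 0.003]
contact_force: [0.4, 0.3, -0.7]
gripper_width: 85.2
```

```bash
python3 t.py; python3 s.py 6 top scene; python3 - <<'E'
import cv2,numpy as np
a=cv2.imread("pics/top6.png")[100:300,100:400];b=cv2.imread("pics/scene6.png")[80:300,150:450]
cv2.imwrite("pics/fin.png",np.vstack([cv2.resize(a,(420,280)),cv2.resize(b,(420,308))]))
E
```

```text
top 104.0 308.3076923076923 241.8846153846154
scene 113.0 244.83185840707964 119.49557522123894
16.3 [ 339.89275478 -388.4103456   428.90014858] [-0.54  0.18 -0.22 -0.   -1.16  0.45] 85.28000252800327
```

View pics/fin.png

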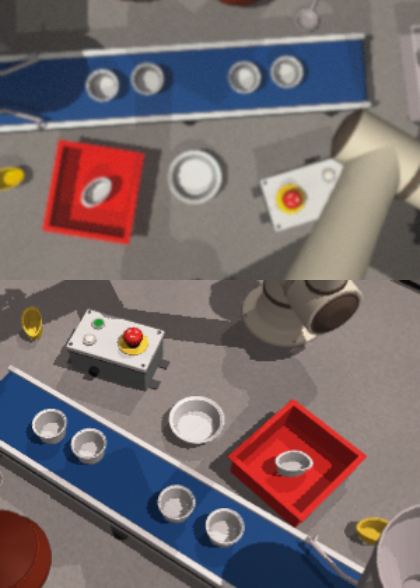

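The final view shows the crushed mould in the tub, four round moulds on the belt, the dish in place, and the e-stop head back at its original pixels. I'll wait for the head to turn home, then hand in.

Call:
apply_moves --fingers '[0,0,0,0,0,0,0,0,0,0]' --pt "0 0 0" --pt "0 0 0" --pt "0 0 0" --pt "0 0 0" --pt "0 0 0" --pt "0 0 0" --pt "0 0 0" --pt "0 0 0" --pt "0 0 0" --pt "0 0 0" --yaw '[0,0,0,0,0,0,0,0,0,0]'

```text
clock: 17.4
position: [339.9, -388.7, 428.8]
ee_rot: [-0.674, 0.739, -0.004, 0.003]
contact_force: [-0.6, -1.3, -0.5]
gripper_width: 85.2
```

```bash
python3 -c "
from bench import *
print(job_done(), read_state()['clock'])"
```

```text
the job is handed in; nothing more can be done
the job is handed in; nothing more can be done
```

The job is done and handed in, with about 17.4 s on the robot's clock. I pushed the stop to its bottom, lifted the crushed mould (third in the queue) off the belt into the scrap tub, and twisted the stop's head 48° clockwise before letting go.

- **Latching:** the wrist's vertical force jumped to 41 N at the bottom. The head then stayed 1.8 px lower in the scene view, up to when I gripped it for the twist.
- **Release:** afterwards the head was back within 0.1 px of its starting position in both fixed views.
- **The rest of the scene:** the last pictures show the crushed mould inside the tub, and the four sound moulds and the foil dish standing. I judged the moulds and dish by eye and did not re-measure them. The arm was about 20 cm clear of everything.

No check failed. One number was slightly off: the gripper read 38 mm on the 40 mm head. The 41 N push came through the fingertips, just above the 40 N limit that is stated for the arm and gripper body; the wrist limit is 120 N.

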